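# Wipe limescale chips into the waste box

## Robot

A 7-joint arm with a two-finger parallel gripper is mounted at the origin on the work surface. World frame = base frame: x ahead of the robot, y to its left, z up, the work surface at z = 0. Lengths are in mm, angles in rad, forces in N, time in s.
With the tool pointing down it reaches from about 400 to 875 mm from the base axis. Payload 6.5 kg.
Tool frame: the origin (TCP) lies on the centre line of the jaws, within the pads' length; the fingertips stand 11 mm ahead of it and the grasp point (between the pads) lies 8 mm behind it; z points along the fingers, y is the line along which they close (so a half turn about z gives the same grasp; the last joint's range is limited). The gripper opens to 88 mm and grips with 3 to 60 N. Pads are 18 mm wide; open, the fingers measure 123 mm over their backs; the gripper's body (75 mm by 187 mm) begins 45 mm behind the grasp point.
Start: joints at [-1.238, 0.536, -0.004, 1.538, 0.003, 1.067, -0.071], TCP at [252.397, 598.987, 249.716] pointing down, gripper open.
Joint ranges: [-2.7, 2.7], [-0.37, 2.16], [-1.27, 1.26], [0.24, 2.4], [-1.31, 4.45], [0.19, 1.91], [-2.76, 2.76]. Speed limits (rad/s): [2.39, 2.39, 3.14, 3.14, 3.14, 3.14, 3.14].

## Interface

Orientations are given as a rotation vector (axis times angle).
In Python, from cell import status, optics, workorder, finder gives the robot as it stands. The module is installed in compiled form; this text tells all that it offers.
- The arm moves only by the tool jog_arm, never from a script. Its argument "moves" is a list of rows, each a list of 3 entries, a list of its own where there are three numbers: the closure, from -1 (fully open) to 1 (shut), then the shift along the tool's x, y, z as a fraction of full scale, then the turn, a rotation vector about the tool's x, y, z as a fraction of full scale. In form: [[jaw, [x, y, z], [wx, wy, wz]], ...]. A call has 1 to 8 rows; each row shifts and turns the commanded pose from where the row before left it, along the tool's axes as they then stand; what a row does not reach is not made up. Full scale, the value 1, is 1 m for a shift and pi rad for a turn. A row lasts 1/10 s, in which the tool goes at most 50 mm and 8.59 degrees, less where a joint would pass 70% of its speed; a pose out of reach is approached as far as the arm can. A call with a number of a shift or a turn outside -1 to 1 is refused whole. A call with a gripper value outside its range is refused whole. The fingers move at their own pace and stop on an object; "force" is the grip in N (left out, the last holds). Time passes only in rows, so rows that do not move let the fingers close. It gives the time, the measured TCP pose, the force, the opening and the grip force at its end, in the units of the state.
- status.sense(): the state, without advancing time (a new reading comes with each control period).
- optics.capture(name): name is "scene" or "side" or "wrist"; returns a dict with "img" (400x640x3 uint8, red, green, blue), "camera_matrix" (3x3 intrinsics, pixels), "D" ([k1, k2, p1, p2, k3] as OpenCV has them; the pictures are not rectified), "camera_from_world" (4x4, takes a point from world to camera coordinates). Camera axes: x right, y down, z forward; pixel columns grow to the right and rows downward; lengths in mm; the calibration is good to about 2 mm. A picture is of the moment at which its call begins. There is no depth.
- workorder.job_done(): hands the job in; it is judged then, once.
Trained networks look in a picture, given as the dict that the camera call returned (one of the last four; its "shot" number tells which), for a name from the list of things; names that differ only in an ending like _2 or _b are one class to them, and where a whole thing is asked for, a point or a joint stands for the part that bears it (a point fixed in the world has none). Each returns a list of dicts, best first, with "confidence" (0 to 1); they miss things now and then, are a little off and sometimes report something else, mostly with a low value. They report only what shows in the picture. A call takes as long as a camera call. They do not tell look-alikes from the thing itself.
- finder.boxes_of(picture, name): "point" ([x, y, z] in mm, in the coordinates of the camera as it stood for that picture, good to about 4 mm: the middle of the surface that is visible of it).
- finder.outline_of(picture, name): "mask" (400x640 bool, what is visible of it).
- finder.place_of(picture, name): "point" ([x, y, z] in mm, in the coordinates of the camera as it stood for that picture, good to about 4 mm: a listed point, or the origin of a listed thing).
The state is a dict: "t": time; "joint_pos": joint angles; "joint_vel": joint speeds; "joint_efforts": joint torques, N m; "tcp_pos": TCP position; "orientation": TCP orientation; "contact_force": force on the tool from outside, world axes, zero at the start; "moment": the same for the moment, N m; "gripper_width": finger opening in mm; "grip_force": force on a finger pad.
Only numpy, scipy, OpenCV 4.12 (cv2) and the standard library are available. Lean on these libraries where they do the work, as an engineer would, in place of code of your own. Each camera call takes 0.05 s, during which the arm holds its last target. There are 200 camera calls.

## Task

Pull the blue knob of the white waste box all the way out to open its slot, take the scraper block from its tray and wipe all four limescale chips off the steel plate into the slot, never touching the chips with the gripper. Then put the scraper back flat in its tray and push the knob fully home, and leave the other things on the bench where they stand.

Things in the scene. Friction and masses are not known exactly. Their poses are not given: they have to be found in the camera images.
- station: White waste box fixed on the bench, 280 long (its x) x 160 wide (its y) x 93 high. Origin: centre of its underside; z up. Its x axis is the wiping direction, from plate to slot to knob. Sections along x: plate -140..60, slot 60..130, end wall with a steel bar across the top 130..140 (bar z 83..93), knob outside
- plate_mid (a point): Centre of the level stainless plate's top, at box x=-40, y=0, z=80. The plate is 200 long (box x) x 140 wide (box y); its end away from the knob is open; along both long sides runs a rim 10 wide, 10 higher than the plate. The chips start at least 50 from the open end
- slot_mid (a point): Centre of the waste slot's mouth, at box x=95, y=0, z=80: 70 along x by 140 wide, over a compartment reaching down to z=6. An aluminium gate, flush with the plate, covers it while the knob is home
- gate (a joint): Slide gate with its knob, m: 0 = fully home (slot covered), 0.070 = fully out along the box's +x (slot open from x=60 to 128). A spring detent holds it at either end: about 6 N to start it moving from an end, and past mid-travel it pulls itself to the other end
- gate_knob (a point): Centre of the blue knob, a block 40 (along the slide) x 30 (across) x 36 high on a 14 thick rod, centre 77 above the bench, at box x=188, y=0 when home (258 when out). It moves with the gate; 28 of bare rod lie between box and knob. Pinch it across its 30 width from above
- scraper: Scraper block, 150 to 310 g: orange base with black rubber sole, 40 thick (its x) x 126 long (its y) x 22 high, and on top a black upright grip 26 thick (x) x 80 long (y), from z=22 to z=71. Origin: centre of its underside, z up. It wipes with either long side face (x = +20 or -20); it fits between the plate's rims with 7 to spare each side
- scraper_tray: White shallow open tray fixed on the bench, outside 74 (its x) x 162 (its y) x 14 high, walls and floor 4. Origin: centre of its underside. The scraper starts in it, its length along the tray's length
- chip1: Loose beige chip of limescale on the plate, 36 x 28 x 10 thick, 15 g; origin: centre of its underside
- chip2: Loose beige chip of limescale on the plate, 36 x 28 x 10 thick, 15 g; origin: centre of its underside
- chip3: Loose beige chip of limescale on the plate, 36 x 28 x 10 thick, 15 g; origin: centre of its underside
- chip4: Loose beige chip of limescale on the plate, 36 x 28 x 10 thick, 15 g; origin: centre of its underside
- tube_rack: Blue tube rack with capped tubes, 60 x 200 x 109 high, bystander; origin under its centre
- wash_bottle: White bottle with red cap, 68 wide x 170 high, bystander; origin under its centre
- amber_jar: Amber glass jar, 68 wide x 85 high, bystander; origin under its centre
- dish: Clear round dish, 90 wide x 16 high, bystander; origin under its centre
- tip_box: Grey box with green top, 87 x 122 x 61 high, bystander; origin under its centre
- sinker: Dark steel ring weight, 90 wide x 22 high, bystander; origin under its centre
Mind the look-alikes: they are no part of the job. There is more than one size of the scraper; the job needs the smaller.

How it is judged:
By the outcome, as a careful person would: the job done as asked, in the order asked, and still so for the second after the job is handed in, with the robot touching nothing.
It also fails if it takes over 72 s, if anything falls off the work surface, if the arm or the gripper's body presses on something with over 40 N, if the wrist force passes 120 N, or if a joint passes its speed limit or range.

## Working session

There is one attempt and no reset: what is moved stays moved. The work goes in short steps, Python scripts to look and compute and a tool call to move; the robot and the scene stay as the last step left them, time stands still between calls to the robot, and variables do not carry over. Pictures are saved under pics/ and viewed, at most 10 in all, crops included, and the job is handed in when it is done.

Besides the shell and the picture viewer there is one more tool, called as name(argument=value, ...), one argument or row to a line, values as JSON. jog_arm: Moves the arm, as the interface text tells. Shift numbers are shares of 1 m and turn numbers shares of pi rad, none past 1 either way. Its arguments: {"type":"object","properties":{"moves":{"type":"array"},"force":{"type":"number"}},"required":["moves"]}

```bash
mkdir -p pics; cat > h.py <<'E'
import numpy as np, cv2
from cell import status, optics, workorder, finder
def cap(n): return optics.capture(n)
def save(p,f): cv2.imwrite('pics/'+f, p['img'][:,:,::-1])
def w(p,pt):
    return (np.linalg.inv(np.array(p['camera_from_world']))@np.r_[pt,1])[:3]
def proj(p,P):
    T=np.array(p['camera_from_world']);P=np.atleast_2d(np.array(P,float))
    r,_=cv2.Rodrigues(T[:3,:3]); return cv2.projectPoints(P,r,T[:3,3],np.array(p['camera_matrix']),np.array(p['D'],float))[0][:,0]
def ray(p,px,z):
    """pixel(s) -> world points on plane z"""
    T=np.array(p['camera_from_world']);u=cv2.undistortPoints(np.array(px,float).reshape(-1,1,2),np.array(p['camera_matrix']),np.array(p['D'],float))[:,0]
    R=T[:3,:3];c=-R.T@T[:3,3];d=np.c_[u,np.ones(len(u))]@R
    return c+d*((z-c[2])/d[:,2])[:,None]
E
python3 - <<'E'
from h import *
np.set_printoptions(precision=1,suppress=True)
a=cap('scene');b=cap('side');save(a,'s1.png');save(b,'d1.png')
for p in (a,b):
  print('cam',-np.array(p['camera_from_world'])[:3,:3].T@np.array(p['camera_from_world'])[:3,3])
  for n in ['station','plate_mid','slot_mid','gate_knob','scraper','scraper_tray','chip1','tube_rack','wash_bottle','amber_jar','dish','tip_box','sinker']:
    print(n,[(w(p,d['point']),proj(p,w(p,d['point']))[0],round(d['confidence'],2)) for d in finder.place_of(p,n)[:6]])
E
```

```text
cam [ 978.2  429.7 1061.3]
station [(array([530. ,  50.3,   5.2]), array([342.4, 225.4]), 0.91), (array([552.3,  33.1,  84.5]), array([333.8, 211.7]), 0.2)]
plate_mid [(array([521.7,  88.4,  78.8]), array([356.2, 219.7]), 0.75)]
slot_mid [(array([532.9, -36.4,  77.9]), array([321.8, 192.7]), 0.79)]
gate_knob [(array([ 541.7, -137. ,   74.9]), array([296.1, 172.8]), 0.93)]
scraper [(array([288.3, 425.5,   1.3]), array([497.9, 264.6]), 0.86), (array([502.5, 344.3,   3.9]), array([426.4, 293.3]), 0.71)]
scraper_tray [(array([503.9, 352. ,   3.1]), array([428.2, 295.8]), 0.59), (array([533.9, -38.2,  78.4]), array([321.1, 192.3]), 0.42)]
chip1 [(array([484.5,  99.9,  78.1]), array([369. , 214.7]), 0.6), (array([551.5,  33.8,  81.5]), array([334.1, 212.2]), 0.55), (array([491.5,  23.4,  78.7]), array([347.5, 197.9]), 0.43), (array([565.6, 102.5,  84.1]), array([348. , 231.9]), 0.42)]
tube_rack [(array([780.5, -51.4,  -1.2]), array([250.3, 254.6]), 0.66), (array([ 325.6, -398.2,    3.7]), array([296.2, 105.3]), 0.48)]
wash_bottle []
amber_jar [(array([700.8, 283.7,   5.2]), array([356.4, 3
[... 1288 characters left out ...]
, 180.]), 0.53), (array([558.7,  33.3,  83.9]), array([330.2, 191. ]), 0.5)]
tube_rack [(array([782.2, -51.3,   2.6]), array([377.3, 253.4]), 0.56), (array([ 537.4, -127.1,   77.4]), array([293.9, 217.1]), 0.48), (array([ 669.5, -251.3,   -0.6]), array([305.9, 279.8]), 0.24)]
wash_bottle [(array([ 585.3, -465.4,    3.2]), array([230.4, 315.2]), 0.7)]
amber_jar [(array([698.6, 287.6,  -2.4]), array([404. , 188.6]), 0.85)]
dish [(array([324.6, 203.7,   0.4]), array([303.2, 165.2]), 0.88), (array([ 672.3, -251.7,    0.6]), array([306.6, 280. ]), 0.25)]
tip_box [(array([ 334.2, -397.6,   -1.2]), array([183.8, 261.1]), 0.64)]
sinker [(array([ 669.6, -249.6,   -1.4]), array([306.3, 279.6]), 0.59)]
```

```bash
python3 - <<'E'
import cv2
a=cv2.imread('pics/s1.png')[130:340,230:550]; cv2.imwrite('pics/s1c.png',cv2.resize(a,None,fx=2.5,fy=2.5,interpolation=cv2.INTER_CUBIC))
a=cv2.imread('pics/d1.png')[110:310,180:480]; cv2.imwrite('pics/d1c.png',cv2.resize(a,None,fx=2.5,fy=2.5,interpolation=cv2.INTER_CUBIC))
E
```

```text
(no output)
```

View pics/s1c.png

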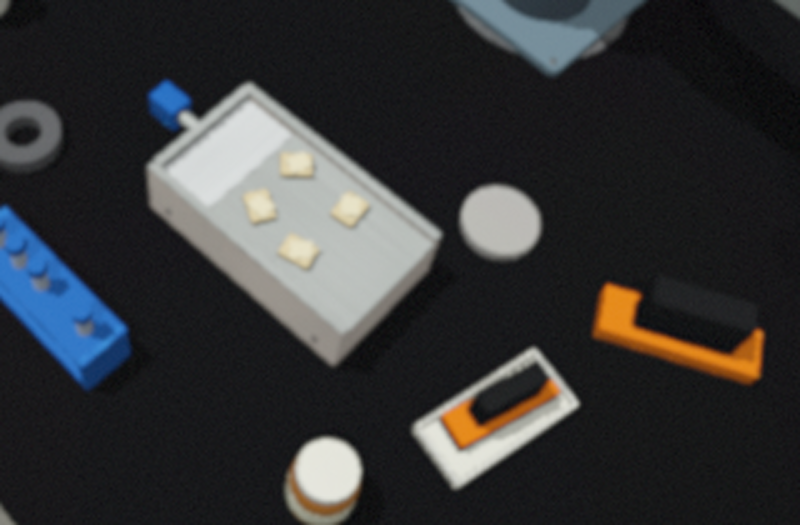

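View pics/d1c.png

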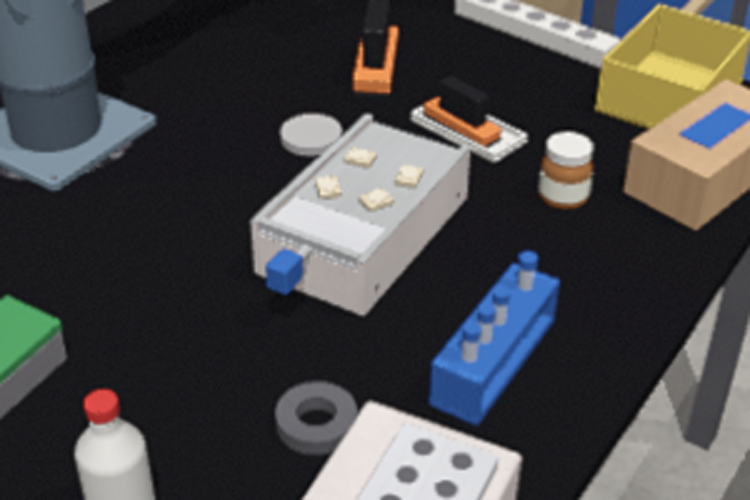

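The scene view shows the box centre, with the plate towards the robot's left, the home knob at about (296,173), and four chips. The small scraper in the white tray is at (427,293), and the large look-alike lies loose at (498,265). The side view agrees, with the knob at (293,217).

```bash
cat >> h.py <<'E'
from scipy.spatial.transform import Rotation as Ro
import json
def plan(pos,xdir=None,jaw=-1,step=45,cur=None):
    """rows from current pose (or cur=(pos,R)) to pos, tool-down with tool y along +-ydir deg"""
    s=status.sense()
    p,R=cur if cur else (np.array(s['tcp_pos']),Ro.from_rotvec(s['orientation']))
    pos=np.array(pos,float)
    if xdir is None: Rt=R
    else:
        c=[]
        for k in (0,np.pi):
            y=np.array([np.cos(np.radians(xdir)+k),np.sin(np.radians(xdir)+k),0]);z=np.array([0,0,-1.])
            c.append(Ro.from_matrix(np.c_[np.cross(y,z),y,z]))
        Rt=min(c,key=lambda r:(R.inv()*r).magnitude())
    rv=(R.inv()*Rt).as_rotvec(); n=max(1,int(np.ceil(max(np.linalg.norm(pos-p)/step,np.degrees(np.linalg.norm(rv))/8))))
    rows=[];
    for i in range(n):
        Ri=R*Ro.from_rotvec(rv*i/n); d=Ri.inv().apply((pos-p)/n)/1000
        rows.append([jaw,[round(float(v),4) for v in d],[round(float(v),4) for v in rv/n/np.pi]])
    print(n,json.dumps(rows)); return (pos,Rt)
E
python3 - <<'E'
from h import *
s=status.sense();print(s['t'],s['tcp_pos'],Ro.from_rotvec(s['orientation']).as_matrix().round(3),s['contact_force'])
plan([510,300,330])
E
```

```text
1.4 [252.40576732 598.98470546 249.72489904] [[-0.922  0.388  0.   ]
 [ 0.388  0.922 -0.   ]
 [-0.     0.    -1.   ]] [ 0.36657716 -0.28806956  0.62145774]
9 [[-1, [-0.0393, -0.0195, -0.0089], [0.0, 0.0, 0.0]], [-1, [-0.0393, -0.0195, -0.0089], [0.0, 0.0, 0.0]], [-1, [-0.0393, -0.0195, -0.0089], [0.0, 0.0, 0.0]], [-1, [-0.0393, -0.0195, -0.0089], [0.0, 0.0, 0.0]], [-1, [-0.0393, -0.0195, -0.0089], [0.0, 0.0, 0.0]], [-1, [-0.0393, -0.0195, -0.0089], [0.0, 0.0, 0.0]], [-1, [-0.0393, -0.0195, -0.0089], [0.0, 0.0, 0.0]], [-1, [-0.0393, -0.0195, -0.0089], [0.0, 0.0, 0.0]], [-1, [-0.0393, -0.0195, -0.0089], [0.0, 0.0, 0.0]]]
```

jog_arm(
  moves=[
    [-1, [-0.0393, -0.0195, -0.009], [0, 0, 0]],
    [-1, [-0.0393, -0.0195, -0.009], [0, 0, 0]],
    [-1, [-0.0393, -0.0195, -0.009], [0, 0, 0]],
    [-1, [-0.0393, -0.0195, -0.009], [0, 0, 0]],
    [-1, [-0.0393, -0.0195, -0.009], [0, 0, 0]],
    [-1, [-0.0393, -0.0195, -0.009], [0, 0, 0]],
    [-1, [-0.0393, -0.0195, -0.009], [0, 0, 0]],
    [-1, [-0.0393, -0.0195, -0.009], [0, 0, 0]],
  ],
)

```text
t: 2.2
tcp_pos: [482.5, 331.7, 322.4]
orientation: [0.622, 3.079, 0.001]
contact_force: [1.0, -0.2, -0.7]
gripper_width: 88.2
grip_force: 0.0
```

jog_arm(
  moves=[
    [-1, [-0.039, -0.02, -0.009], [0, 0, 0]],
    [-1, [0, 0, 0], [0, 0, 0]],
    [-1, [0, 0, 0], [0, 0, 0]],
  ],
)

```text
t: 2.5
tcp_pos: [510.4, 298.7, 331.0]
orientation: [0.626, 3.078, 0.001]
contact_force: [-0.8, 0.8, -0.2]
gripper_width: 88.1
grip_force: 0.0
```

```bash
python3 - <<'E'
from h import *
np.set_printoptions(precision=1,suppress=True)
p=cap('wrist');save(p,'w1.png');import pickle;pickle.dump(p,open('w1.pkl','wb'))
print(p['camera_from_world'].round(3))
for n in ['scraper_tray','scraper','plate_mid']:
    for d in finder.place_of(p,n)[:3]: print(n,w(p,d['point']),proj(p,w(p,d['point']))[0],round(d['confidence'],2))
s=status.sense();print(s['tcp_pos'],s['contact_force'])
E
```

```text
[[   0.4    0.9    0.  -472.9]
 [   0.9   -0.4    0.3 -397.8]
 [   0.2   -0.1   -1.   377.5]
 [   0.     0.     0.     1. ]]
scraper_tray [509.9 351.2   1. ] [348.3 152.3] 0.83
scraper [498.9 346.4   6.8] [343.5 147.5] 0.94
plate_mid [524.3  91.3  79. ] [195.2 234.6] 0.57
plate_mid [700.7 286.3  -2.1] [353.1 261.3] 0.42
[508.6 301.  330.4] [ 0.2 -0.1  0.6]
```

View pics/w1.png

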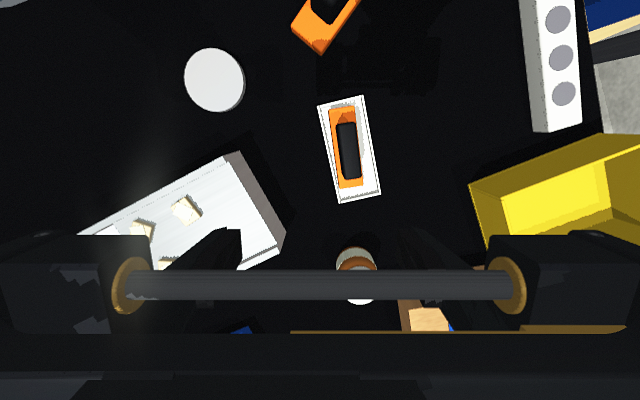

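The wrist view shows the tray with the small scraper at about (348,150), rather aligned with the tray. The plate's open end is at (240,200), the dish at (215,80) and the big scraper at the top.

```bash
python3 - <<'E'
from h import *
import pickle
np.set_printoptions(precision=1,suppress=True)
p=pickle.load(open('w1.pkl','rb'))
img=p['img'].astype(int)
sub=np.zeros(img.shape[:2],np.uint8);sub[85:212,305:395]=1
m=((img.max(2)>110)&(sub>0)).astype(np.uint8); m=cv2.morphologyEx(m,cv2.MORPH_CLOSE,np.ones((9,9)))
c=max(cv2.findContours(m,0,2)[0],key=cv2.contourArea)
P=ray(p,c[:,0],10);r=cv2.minAreaRect(P[:,:2].astype(np.float32));print('tray',r)
o=((img[:,:,0]>img[:,:,2]+60)&(sub>0)).astype(np.uint8)
c=max(cv2.findContours(cv2.morphologyEx(o,cv2.MORPH_CLOSE,np.ones((25,25))),0,2)[0],key=cv2.contourArea)
P=ray(p,c[:,0],24);print('scr',cv2.minAreaRect(P[:,:2].astype(np.float32)))
k=((img.max(2)<75)&(sub>0)).astype(np.uint8);k=cv2.erode(m,np.ones((7,7)))*k
c=max(cv2.findContours(k,0,2)[0],key=cv2.contourArea);print(c[:,0].min(0),c[:,0].max(0))
P=ray(p,c[:,0],75);print('grip',cv2.minAreaRect(P[:,:2].astype(np.float32)))
plan([539,-125,260],3.8,step=48)
E
```

```text
tray ((508.5568542480469, 353.64227294921875), (74.30535888671875, 163.91128540039062), 80.18589782714844)
scr ((499.6448059082031, 348.8712158203125), (40.39714813232422, 126.0434341430664), 75.84117889404297)
[336 169] [336 169]
grip ((515.5662841796875, 322.06439208984375), (0.0, 0.0), 0.0)
10 [[-1, [-0.0193, -0.0381, 0.007], [-0.0, -0.0, 0.0353]], [-1, [-0.0234, -0.0358, 0.007], [-0.0, -0.0, 0.0353]], [-1, [-0.0272, -0.033, 0.007], [-0.0, -0.0, 0.0353]], [-1, [-0.0306, -0.0298, 0.007], [-0.0, -0.0, 0.0353]], [-1, [-0.0337, -0.0262, 0.007], [-0.0, -0.0, 0.0353]], [-1, [-0.0364, -0.0223, 0.007], [-0.0, -0.0, 0.0353]], [-1, [-0.0387, -0.0181, 0.007], [-0.0, -0.0, 0.0353]], [-1, [-0.0404, -0.0137, 0.007], [-0.0, -0.0, 0.0353]], [-1, [-0.0417, -0.0092, 0.007], [-0.0, -0.0, 0.0353]], [-1, [-0.0425, -0.0045, 0.007], [-0.0, -0.0, 0.0353]]]
```

jog_arm(
  moves=[
    [-1, [-0.0193, -0.0381, 0.007], [0, 0, 0.0353]],
    [-1, [-0.0234, -0.0358, 0.007], [0, 0, 0.0353]],
    [-1, [-0.0272, -0.033, 0.007], [0, 0, 0.0353]],
    [-1, [-0.0306, -0.0298, 0.007], [0, 0, 0.0353]],
    [-1, [-0.0337, -0.0262, 0.007], [0, 0, 0.0353]],
    [-1, [-0.0364, -0.0223, 0.007], [0, 0, 0.0353]],
    [-1, [-0.0387, -0.0181, 0.007], [0, 0, 0.0353]],
    [-1, [-0.0404, -0.0137, 0.007], [0, 0, 0.0353]],
  ],
)

```text
t: 3.5
tcp_pos: [533.0, -41.6, 274.5]
orientation: [-1.886, -2.512, -0.001]
contact_force: [0.6, -0.0, 0.7]
gripper_width: 88.2
grip_force: 0.0
```

jog_arm(
  moves=[
    [-1, [-0.0417, -0.0092, 0.007], [0, 0, 0.0353]],
    [-1, [-0.0425, -0.0045, 0.007], [0, 0, 0.0353]],
    [-1, [0, 0, 0], [0, 0, 0]],
    [-1, [0, 0, 0], [0, 0, 0]],
  ],
)

```text
t: 3.9
tcp_pos: [538.9, -126.2, 260.4]
orientation: [-2.149, -2.29, 0.001]
contact_force: [-0.0, 0.2, -0.0]
gripper_width: 88.0
grip_force: 0.0
```

```bash
python3 - <<'E'
from h import *
np.set_printoptions(precision=1,suppress=True)
p=cap('wrist');save(p,'w2.png');import pickle;pickle.dump(p,open('w2.pkl','wb'))
for n in ['gate_knob','slot_mid','plate_mid','chip1']:
    for d in finder.place_of(p,n)[:5]: print(n,w(p,d['point']),proj(p,w(p,d['point']))[0],round(d['confidence'],2))
s=status.sense();print(s['t'],s['tcp_pos'],s['orientation'],s['contact_force'])
E
```

```text
gate_knob [ 537.9 -132.    77.7] [317.7 186.3] 0.87
gate_knob [ 670.  -251.6    4.1] [398.4 257. ] 0.72
slot_mid [533.5 -40.1  80.2] [319.  103.4] 0.85
slot_mid [ 667.8 -253.2    4.5] [396.9 258. ] 0.67
slot_mid [527.2  52.4  -2.4] [318.8  31.9] 0.54
chip1 [490.8  24.5  77.3] [281.6  34.5] 0.96
chip1 [557.8  36.2  81.1] [348.   25.2] 0.68
4.15 [ 539.3 -124.7  260.8] [-2.1 -2.3 -0. ] [-0.3 -0.   0.6]
```

View pics/w2.png

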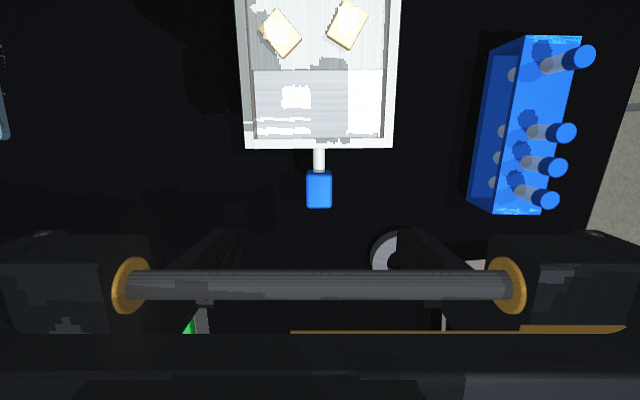

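Wrist view: box end edge spans (245,148) to (393,147), knob at (319,189), rod (319,160), gate closed. Refining the box axis from its edges.

```bash
python3 - <<'E'
from h import *
import pickle
np.set_printoptions(precision=2,suppress=True)
p=pickle.load(open('w2.pkl','rb'))
g=p['img'].max(2).astype(int)
L=[];R=[]
for r in range(4,140,4):
    row=g[r,215:420]>90; x=np.where(row)[0]; L.append((x[0]+215-.5,r));R.append((x[-1]+215+.5,r))
E=[(c,120+np.where(g[120:170,c]>90)[0][-1]+.5) for c in list(range(255,308,4))+list(range(332,388,4))]
print(L[::6],R[::6],E[::6])
def fit(px,z):
    P=ray(p,px,z)[:,:2]; vx,vy,x,y=cv2.fitLine(P.astype(np.float32),cv2.DIST_HUBER,0,.01,.01)[:,0]; return np.degrees(np.arctan2(vy,vx)),np.array([x,y])
a=fit(L,90);b=fit(R,90);e=fit(E,93);print(a,b,e)
img=p['img'].astype(int);m=((img[:,:,2]>img[:,:,0]+80)).astype(np.uint8);m[:,:290]=0;m[:,345:]=0;m[:,:][:165]=0;m[215:]=0
c=max(cv2.findContours(m,0,2)[0],key=cv2.contourArea);P=ray(p,c[:,0],95)[:,:2];print('knob top?',cv2.boundingRect(c),cv2.minAreaRect(P.astype(np.float32)))
ang=np.radians((a[0]%180+b[0]%180)/2+180) ;u=np.array([np.cos(ang),np.sin(ang)]);
v=np.array([-u[1],u[0]]); print('u',u,np.degrees(ang),'width',(b[1]-a[1])@v)
mid=((a[1]+b[1])/2)@v; end=e[1]@u; o=v*mid+u*(end-140); print('origin',o)
for bx in(-40,95,188): print(bx,o+u*bx)
E
```

```text
[(np.float64(233.5), 4), (np.float64(235.5), 28), (np.float64(237.5), 52), (np.float64(239.5), 76), (np.float64(241.5), 100), (np.float64(242.5), 124)] [(np.float64(400.5), 4), (np.float64(399.5), 28), (np.float64(398.5), 52), (np.float64(396.5), 76), (np.float64(394.5), 100), (np.float64(393.5), 124)] [(255, np.float64(148.5)), (279, np.float64(148.5)), (303, np.float64(148.5)), (348, np.float64(148.5)), (372, np.float64(147.5))]
(np.float32(-85.91413), array([450.25, -15.15], dtype=float32)) (np.float32(-86.00955), array([610.34,  -4.95], dtype=float32)) (np.float32(3.6741614), array([524.42, -87.81], dtype=float32))
knob top? (306, 170, 26, 39) ((538.7923583984375, -131.66107177734375), (28.22673225402832, 43.32340621948242), 3.6981773376464844)
u [ 0.07 -1.  ] 274.03812 width 160.4138
origin [525.87  52.64]
-40 [523.05  92.54]
95 [532.56 -42.12]
188 [ 539.11 -134.89]
```

```bash
python3 - <<'E'
from h import *
c=plan([539,-134.5,69],3.9)
u=np.array([.069,-.9976,0])
plan(c[0]+71*u,3.9,step=9,jaw=1,cur=c)
E
```

```text
5 [[-1, [-0.002, -0.0002, 0.0384], [0.0, -0.0, -0.0001]], [-1, [-0.002, -0.0002, 0.0384], [0.0, -0.0, -0.0001]], [-1, [-0.002, -0.0002, 0.0384], [0.0, -0.0, -0.0001]], [-1, [-0.002, -0.0002, 0.0384], [0.0, -0.0, -0.0001]], [-1, [-0.0019, -0.0002, 0.0384], [0.0, -0.0, -0.0001]]]
8 [[1, [-0.0089, 0.0, 0.0], [0.0, 0.0, 0.0]], [1, [-0.0089, 0.0, 0.0], [0.0, 0.0, 0.0]], [1, [-0.0089, 0.0, 0.0], [0.0, 0.0, 0.0]], [1, [-0.0089, 0.0, 0.0], [0.0, 0.0, 0.0]], [1, [-0.0089, 0.0, 0.0], [0.0, 0.0, 0.0]], [1, [-0.0089, 0.0, 0.0], [0.0, 0.0, 0.0]], [1, [-0.0089, 0.0, 0.0], [0.0, 0.0, 0.0]], [1, [-0.0089, 0.0, 0.0], [0.0, 0.0, 0.0]]]
```

jog_arm(
  moves=[
    [-1, [-0.002, 0, 0.0384], [0, 0, 0]],
    [-1, [-0.002, 0, 0.0384], [0, 0, 0]],
    [-1, [-0.002, 0, 0.0384], [0, 0, 0]],
    [-1, [-0.002, 0, 0.0384], [0, 0, 0]],
    [-1, [-0.002, 0, 0.0384], [0, 0, 0]],
    [-1, [0, 0, 0], [0, 0, 0]],
    [-1, [0, 0, 0], [0, 0, 0]],
  ],
  force=35,
)

```text
t: 4.85
tcp_pos: [539.8, -136.1, 69.2]
orientation: [-2.149, -2.291, 0.0]
contact_force: [0.7, -1.1, 0.4]
gripper_width: 87.8
grip_force: 0.0
```

jog_arm(
  moves=[
    [1, [0, 0, 0], [0, 0, 0]],
    [1, [0, 0, 0], [0, 0, 0]],
    [1, [0, 0, 0], [0, 0, 0]],
    [1, [0, 0, 0], [0, 0, 0]],
    [1, [0, 0, 0], [0, 0, 0]],
    [1, [0, 0, 0], [0, 0, 0]],
  ],
)

```text
t: 5.45
tcp_pos: [539.6, -136.5, 68.9]
orientation: [2.15, 2.29, 0.0]
contact_force: [1.4, 0.4, 0.8]
gripper_width: 42.4
grip_force: 0.0
```

jog_arm(
  moves=[
    [1, [0, 0, 0], [0, 0, 0]],
    [1, [0, 0, 0], [0, 0, 0]],
    [1, [0, 0, 0], [0, 0, 0]],
    [1, [0, 0, 0], [0, 0, 0]],
  ],
)

```text
t: 5.85
tcp_pos: [539.7, -136.6, 68.7]
orientation: [2.15, 2.29, -0.0]
contact_force: [0.1, 0.4, -1.2]
gripper_width: 29.7
grip_force: 35.0
```

jog_arm(
  moves=[
    [1, [-0.009, 0, 0], [0, 0, 0]],
    [1, [-0.009, 0, 0], [0, 0, 0]],
    [1, [-0.009, 0, 0], [0, 0, 0]],
    [1, [-0.009, 0, 0], [0, 0, 0]],
    [1, [-0.009, 0, 0], [0, 0, 0]],
    [1, [-0.009, 0, 0], [0, 0, 0]],
    [1, [-0.009, 0, 0], [0, 0, 0]],
    [1, [-0.009, 0, 0], [0, 0, 0]],
  ],
)

```text
t: 6.65
tcp_pos: [544.6, -206.7, 68.6]
orientation: [-2.148, -2.288, -0.004]
contact_force: [0.3, 21.3, 12.4]
gripper_width: 29.8
grip_force: 35.0
```

jog_arm(
  moves=[
    [1, [0, 0, 0], [0, 0, 0]],
    [1, [0, 0, 0], [0, 0, 0]],
  ],
)

```text
t: 6.85
tcp_pos: [544.6, -206.5, 68.7]
orientation: [-2.147, -2.29, -0.004]
contact_force: [2.0, 6.1, 0.9]
gripper_width: 29.7
grip_force: 35.0
```

jog_arm(
  moves=[
    [-1, [0, 0, 0], [0, 0, 0]],
    [-1, [0, 0, 0], [0, 0, 0]],
    [-1, [0, 0, 0], [0, 0, 0]],
    [-1, [0, 0, 0], [0, 0, 0]],
    [-1, [0, 0, -0.03], [0, 0, 0]],
    [-1, [0, 0, -0.045], [0, 0, 0]],
    [-1, [0, 0, -0.045], [0, 0, 0]],
    [-1, [0, 0, -0.045], [0, 0, 0]],
  ],
)

```text
t: 7.65
tcp_pos: [543.6, -208.6, 235.4]
orientation: [-2.151, -2.289, 0.001]
contact_force: [1.4, -0.5, 0.4]
gripper_width: 88.0
grip_force: 0.0
```

```bash
python3 - <<'E'
from h import *
p=cap('wrist');save(p,'w3.png')
d=finder.place_of(p,'gate_knob');print([w(p,x['point']).round(1) for x in d[:2]])
u=np.array([.069,-.9976]);o=np.array([525.9,52.6])
for bx in(70,95,120):
    q=proj(p,[*(o+u*bx),80])[0].astype(int);print(bx,q,p['img'][q[1]-2:q[1]+3,q[0]-2:q[0]+3].mean((0,1)))
c=plan([499.6,349,230],75.8,step=46)
plan([499.6,349,50],75.8,cur=c)
E
```

```text
[array([ 547.3, -202.9,   74.5])]
70 [318 -23] [26.12 28.32 30.16]
95 [318   8] [254.2  251.6   82.88]
120 [318  38] [246.16 234.56  70.36]
13 [[-1, [0.0432, -0.001, 0.0006], [0.0002, 0.0002, -0.0309]], [-1, [0.0431, 0.0032, 0.0006], [0.0002, 0.0002, -0.0309]], [-1, [0.0426, 0.0074, 0.0007], [0.0002, 0.0002, -0.0309]], [-1, [0.0416, 0.0114, 0.0007], [0.0002, 0.0002, -0.0309]], [-1, [0.0403, 0.0154, 0.0007], [0.0002, 0.0002, -0.0309]], [-1, [0.0387, 0.0193, 0.0007], [0.0002, 0.0002, -0.0309]], [-1, [0.0366, 0.0229, 0.0007], [0.0002, 0.0002, -0.0309]], [-1, [0.0342, 0.0263, 0.0008], [0.0002, 0.0002, -0.0309]], [-1, [0.0315, 0.0295, 0.0008], [0.0002, 0.0002, -0.0309]], [-1, [0.0285, 0.0324, 0.0008], [0.0002, 0.0002, -0.0309]], [-1, [0.0252, 0.0351, 0.0008], [0.0002, 0.0002, -0.0309]], [-1, [0.0217, 0.0373, 0.0008], [0.0002, 0.0002, -0.0309]], [-1, [0.018, 0.0393, 0.0008], [0.0002, 0.0002, -0.0309]]]
4 [[-1, [0.0, 0.0, 0.045], [0.0, 0.0, 0.0]], [-1, [0.0, 0.0, 0.045], [0.0, 0.0, 0.0]], [-1, [0.0, 0.0, 0.045], [0.0, 0.0, 0.0]], [-1, [0.0, 0.0, 0.045], [0.0, 0.0, 0.0]]]
```

jog_arm(
  moves=[
    [-1, [0.0432, -0.001, 0.0006], [0, 0, -0.0309]],
    [-1, [0.0431, 0.0032, 0.0006], [0, 0, -0.0309]],
    [-1, [0.0426, 0.0074, 0.0007], [0, 0, -0.0309]],
    [-1, [0.0416, 0.0114, 0.0007], [0, 0, -0.0309]],
    [-1, [0.0403, 0.0154, 0.0007], [0, 0, -0.0309]],
    [-1, [0.0387, 0.0193, 0.0007], [0, 0, -0.0309]],
    [-1, [0.0366, 0.0229, 0.0007], [0, 0, -0.0309]],
    [-1, [0.0342, 0.0263, 0.0008], [0, 0, -0.0309]],
  ],
)

```text
t: 8.55
tcp_pos: [513.7, 137.2, 227.7]
orientation: [-1.118, -2.936, 0.001]
contact_force: [1.6, -0.5, 0.3]
gripper_width: 88.2
grip_force: 0.0
```

jog_arm(
  moves=[
    [-1, [0.0315, 0.0295, 0.0008], [0, 0, -0.0309]],
    [-1, [0.0285, 0.0324, 0.0008], [0, 0, -0.0309]],
    [-1, [0.0252, 0.0351, 0.0008], [0, 0, -0.0309]],
    [-1, [0.0217, 0.0373, 0.0008], [0, 0, -0.0309]],
    [-1, [0.018, 0.0393, 0.0008], [0, 0, -0.0309]],
    [-1, [0, 0, 0], [0, 0, 0]],
    [-1, [0, 0, 0], [0, 0, 0]],
  ],
)

```text
t: 9.25
tcp_pos: [495.1, 351.1, 223.2]
orientation: [-0.383, -3.117, 0.002]
contact_force: [1.0, 0.2, -0.1]
gripper_width: 88.2
grip_force: 0.0
```

```bash
python3 - <<'E'
from h import *
p=cap('wrist')
for n in('scraper','scraper_tray'): print([w(p,x['point']).round(1) for x in finder.place_of(p,n)[:2]])
s=status.sense();print(s['tcp_pos'])
plan([499.6,349,50],75.8)
E
```

```text
[]
[array([5.089e+02, 3.494e+02, 5.000e-01])]
[496.31122214 348.72694286 223.91603891]
4 [[-1, [-0.0008, 0.0003, 0.0435], [-0.0001, 0.0, -0.0001]], [-1, [-0.0008, 0.0003, 0.0435], [-0.0001, 0.0, -0.0001]], [-1, [-0.0008, 0.0003, 0.0435], [-0.0001, 0.0, -0.0001]], [-1, [-0.0008, 0.0003, 0.0435], [-0.0001, 0.0, -0.0001]]]
```

jog_arm(
  moves=[
    [-1, [-0.0008, 0, 0.0435], [0, 0, 0]],
    [-1, [-0.0008, 0, 0.0435], [0, 0, 0]],
    [-1, [-0.0008, 0, 0.0435], [0, 0, 0]],
    [-1, [-0.0008, 0, 0.0435], [0, 0, 0]],
    [-1, [0, 0, 0], [0, 0, 0]],
    [0.2, [0, 0, 0], [0, 0, 0]],
    [1, [0, 0, 0], [0, 0, 0]],
    [1, [0, 0, 0], [0, 0, 0]],
  ],
  force=45,
)

```text
t: 10.2
tcp_pos: [500.4, 351.0, 52.9]
orientation: [0.385, 3.115, 0.005]
contact_force: [0.7, 0.2, 0.8]
gripper_width: 66.4
grip_force: 0.0
```

jog_arm(
  moves=[
    [1, [0, 0, 0], [0, 0, 0]],
    [1, [0, 0, 0], [0, 0, 0]],
    [1, [0, 0, 0], [0, 0, 0]],
    [1, [0, 0, 0], [0, 0, 0]],
    [1, [0, 0, 0], [0, 0, 0]],
    [1, [0, 0, 0], [0, 0, 0]],
    [1, [0, 0, 0], [0, 0, 0]],
    [1, [0, 0, 0], [0, 0, 0]],
  ],
)

```text
t: 11.0
tcp_pos: [498.8, 350.2, 50.2]
orientation: [0.385, 3.118, 0.0]
contact_force: [0.3, 0.4, 0.7]
gripper_width: 25.5
grip_force: 45.0
```

```bash
python3 - <<'E'
from h import *
for i in range(3):
    s=status.sense();print(s['t'],s['tcp_pos'],s['contact_force'],s['gripper_width'],s['grip_force'])
R=Ro.from_rotvec(s['orientation']).as_matrix();print(np.degrees(np.arctan2(R[1,1],R[0,1])))
E
```

```text
11.0 [498.81624347 350.23228594  50.24043056] [0.31854593 0.35694457 0.71531801] 25.45972280756549 44.98261710628867
11.0 [498.81624347 350.23228594  50.24043056] [0.31854593 0.35694457 0.71531801] 25.45972280756549 44.98261710628867
11.0 [498.81624347 350.23228594  50.24043056] [0.31854593 0.35694457 0.71531801] 25.45972280756549 44.98261710628867
75.91864670304427
```

```bash
python3 - <<'E'
from h import *
c=plan([499.5,349.2,190],jaw=1)
c=plan([517.6,172.3,190],93.9,jaw=1,cur=c)
plan([517.6,172.3,134],93.9,jaw=1,cur=c)
E
```

```text
4 [[1, [-0.0002, -0.0002, -0.0349], [0.0, 0.0, 0.0]], [1, [-0.0002, -0.0002, -0.0349], [0.0, 0.0, 0.0]], [1, [-0.0002, -0.0002, -0.0349], [0.0, 0.0, 0.0]], [1, [-0.0002, -0.0002, -0.0349], [0.0, 0.0, 0.0]]]
4 [[1, [-0.0151, -0.0418, -0.0], [0.0, 0.0, -0.025]], [1, [-0.0118, -0.0429, -0.0], [0.0, 0.0, -0.025]], [1, [-0.0084, -0.0436, -0.0], [0.0, 0.0, -0.025]], [1, [-0.005, -0.0442, -0.0], [0.0, 0.0, -0.025]]]
2 [[1, [0.0, 0.0, 0.028], [0.0, 0.0, 0.0]], [1, [0.0, 0.0, 0.028], [0.0, 0.0, 0.0]]]
```

jog_arm(
  moves=[
    [1, [0, 0, -0.035], [0, 0, 0]],
    [1, [0, 0, -0.035], [0, 0, 0]],
    [1, [0, 0, -0.035], [0, 0, 0]],
    [1, [0, 0, -0.035], [0, 0, 0]],
  ],
)

```text
t: 11.4
tcp_pos: [498.2, 349.5, 191.0]
orientation: [-0.385, -3.117, 0.002]
contact_force: [-0.1, 0.5, -2.5]
gripper_width: 26.0
grip_force: 45.0
```

jog_arm(
  moves=[
    [1, [-0.0151, -0.0418, 0], [0, 0, -0.025]],
    [1, [-0.0118, -0.0429, 0], [0, 0, -0.025]],
    [1, [-0.0084, -0.0436, 0], [0, 0, -0.025]],
    [1, [-0.005, -0.0442, 0], [0, 0, -0.025]],
    [1, [0, 0, 0.024], [0, 0, 0]],
    [1, [0, 0, 0.024], [0, 0, 0]],
    [1, [0, 0, 0], [0, 0, 0]],
    [1, [0, 0, 0], [0, 0, 0]],
  ],
)

```text
t: 12.2
tcp_pos: [516.4, 173.2, 142.1]
orientation: [0.108, -3.138, 0.001]
contact_force: [0.6, 0.2, -1.7]
gripper_width: 25.7
grip_force: 45.0
```

```bash
python3 - <<'E'
from h import *
a=cap('scene');b=cap('wrist');s=status.sense();print(s['tcp_pos'],s['contact_force'],s['orientation'],s['gripper_width'])
i=a['img'][165:285,290:450,::-1];i=cv2.resize(i,(640,480),interpolation=cv2.INTER_CUBIC)
j=cv2.resize(b['img'][:250,:,::-1],(300,117))
cv2.imwrite('pics/c4.png',np.vstack([i,np.pad(j,((0,0),(0,340),(0,0)))]))
E
```

```text
[517.38309271 173.76551078 143.23692041] [-0.16831348  0.21837877 -2.25171022] [-1.08242985e-01  3.13836220e+00  7.53392363e-04] 25.468218919738824
```

View pics/c4.png

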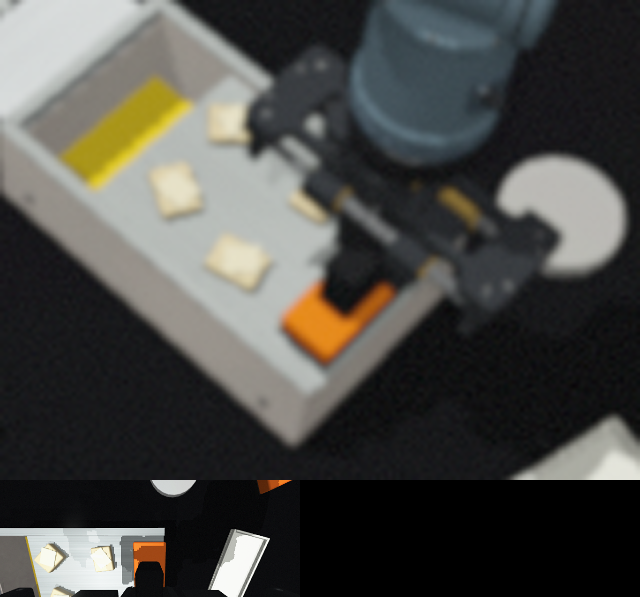

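```bash
python3 - <<'E'
from h import *
a=cap('scene');m=(a['img'][:,:,0].astype(int)>a['img'][:,:,2].astype(int)+90).astype(np.uint8);m[:225]=0;m[265:]=0;m[:,:350]=0;m[:,400:]=0
c=max(cv2.findContours(m,0,2)[0],key=cv2.contourArea)
u=np.array([.069,-.9976]);v=-np.array([-u[1],u[0]])*-1;o=np.array([525.9,52.6])
for px in cv2.approxPolyDP(c,3,True)[:,0]:
    for z in (97,119): q=ray(a,px,z)[0,:2]-o;print(px,z,(q@u).round(1),(q@v).round(1))
for bx,by in((-140,80),(-140,70),(140,80)): print(bx,by,proj(a,[*(o+u*bx+v*by),93 if bx>0 else 90]))
E
```

```text
[387 237] 97 -131.9 -10.8
[387 237] 119 -136.8 0.4
[375 244] 97 -122.9 26.2
[375 244] 119 -128.0 36.5
[369 236] 97 -97.1 19.7
[369 236] 119 -102.7 30.1
[361 247] 97 -103.2 57.5
[361 247] 119 -108.7 67.1
[372 254] 97 -135.7 52.7
[372 254] 119 -140.5 62.4
-140 80 [[365.79887764 263.42197864]]
-140 70 [[368.43394026 260.79325968]]
140 80 [[288.18551659 195.8072147 ]]
```

jog_arm(
  moves=[
    [1, [0, 0, 0.004], [0, 0, 0]],
    [1, [0, 0, 0.004], [0, 0, 0]],
    [1, [0, 0, 0.003], [0, 0, 0]],
    [1, [0, 0, 0], [0, 0, 0]],
    [1, [0, 0, 0], [0, 0, 0]],
  ],
)

```text
t: 12.85
tcp_pos: [516.8, 173.2, 131.1]
orientation: [0.107, -3.14, 0.0]
contact_force: [0.6, -0.0, -2.3]
gripper_width: 25.4
grip_force: 45.0
```

jog_arm(
  moves=[
    [1, [0, 0, 0.002], [0, 0, 0]],
    [1, [0, 0, 0.002], [0, 0, 0]],
    [1, [0, 0, 0], [0, 0, 0]],
    [1, [0, 0, 0], [0, 0, 0]],
  ],
)

```text
t: 13.25
tcp_pos: [516.8, 173.2, 127.2]
orientation: [0.107, -3.14, 0.0]
contact_force: [-0.6, -1.4, -3.0]
gripper_width: 25.6
grip_force: 45.0
```

jog_arm(
  moves=[
    [1, [0, 0, 0.001], [0, 0, 0]],
    [1, [0, 0, 0], [0, 0, 0]],
    [1, [0, 0, 0], [0, 0, 0]],
  ],
)

```text
t: 13.55
tcp_pos: [516.8, 173.2, 126.2]
orientation: [0.107, -3.14, 0.0]
contact_force: [0.2, 0.5, -2.2]
gripper_width: 25.5
grip_force: 45.0
```

jog_arm(
  moves=[
    [1, [0, 0, 0.001], [0, 0, 0]],
    [1, [0, 0, 0], [0, 0, 0]],
    [1, [0, 0, 0], [0, 0, 0]],
  ],
)

```text
t: 13.85
tcp_pos: [516.8, 173.3, 126.2]
orientation: [-0.108, 3.14, 0.0]
contact_force: [-2.6, -0.5, 7.9]
gripper_width: 25.7
grip_force: 45.0
```

jog_arm(
  moves=[
    [1, [0, -0.01, -0.0005], [0, 0, 0]],
    [1, [0, -0.01, 0], [0, 0, 0]],
    [1, [0, -0.01, 0], [0, 0, 0]],
    [1, [0, -0.01, 0], [0, 0, 0]],
    [1, [0, -0.01, 0], [0, 0, 0]],
    [1, [0, -0.01, 0], [0, 0, 0]],
    [1, [0, -0.01, 0], [0, 0, 0]],
    [1, [0, -0.01, 0], [0, 0, 0]],
  ],
)

```text
t: 14.65
tcp_pos: [522.8, 93.3, 126.2]
orientation: [-0.108, 3.139, 0.002]
contact_force: [0.0, 5.4, 5.7]
gripper_width: 25.8
grip_force: 45.0
```

```bash
python3 - <<'E'
from h import *
a=cap('scene');b=cap('wrist');s=status.sense();print(s['tcp_pos'],s['contact_force'],s['orientation'],s['gripper_width'])
i=a['img'][165:285,280:440,::-1];i=cv2.resize(i,(640,480),interpolation=cv2.INTER_CUBIC)
j=cv2.resize(b['img'][:250,:,::-1],(300,117))
cv2.imwrite('pics/c5.png',np.vstack([i,np.pad(j,((0,0),(0,340),(0,0)))]))
E
```

```text
[522.92237945  91.18756721 126.11106352] [0.64261868 0.41697778 5.96191564] [-1.04235482e-01  3.13887242e+00 -1.37787501e-03] 25.39224804337442
```

View pics/c5.png

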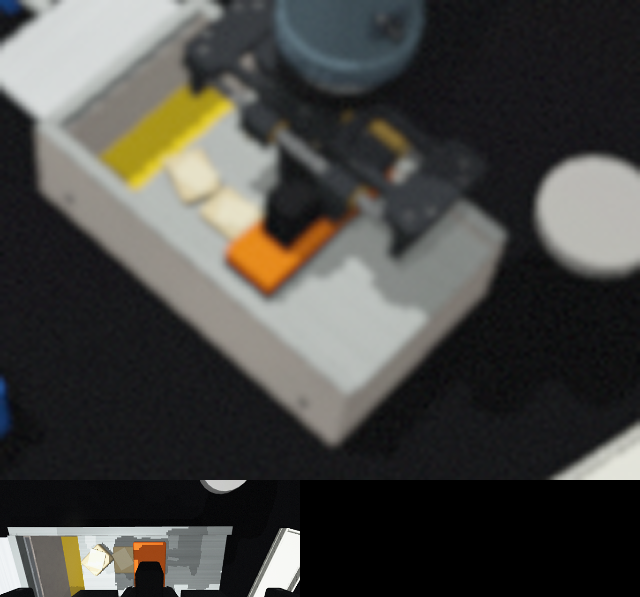

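The scraper is flat between the rims, and chips are being pushed ahead of it at (240,210) and (190,175) in the crop, with clean plate behind. I'm carrying on.

jog_arm(
  moves=[
    [1, [0, -0.01, 0], [0, 0, 0]],
    [1, [0, -0.01, 0], [0, 0, 0]],
    [1, [0, -0.01, 0], [0, 0, 0]],
    [1, [0, -0.01, 0], [0, 0, 0]],
    [1, [0, -0.01, 0], [0, 0, 0]],
    [1, [0, -0.01, 0], [0, 0, 0]],
    [1, [0, -0.01, 0], [0, 0, 0]],
  ],
)

```text
t: 15.45
tcp_pos: [527.4, 23.5, 126.2]
orientation: [-0.108, 3.139, 0.002]
contact_force: [-0.3, 5.0, 6.0]
gripper_width: 25.7
grip_force: 45.0
```

jog_arm(
  moves=[
    [1, [0, -0.008, 0], [0, 0, 0]],
    [1, [0, -0.008, 0], [0, 0, 0]],
    [1, [0, -0.008, 0], [0, 0, 0]],
    [1, [0, 0, 0], [0, 0, 0]],
    [1, [0, 0, 0], [0, 0, 0]],
  ],
)

```text
t: 15.95
tcp_pos: [528.9, -2.2, 126.1]
orientation: [-0.105, 3.139, -0.002]
contact_force: [-0.4, 0.3, 5.5]
gripper_width: 25.6
grip_force: 45.0
```

```bash
python3 - <<'E'
from h import *
a=cap('scene');b=cap('wrist');d=cap('side');s=status.sense();print(s['t'],s['tcp_pos'],s['contact_force'],s['gripper_width'])
i=a['img'][150:270,270:430,::-1];i=cv2.resize(i,(480,360),interpolation=cv2.INTER_CUBIC)
j=cv2.resize(b['img'][:250,:,::-1],(480,187)); k=cv2.resize(d['img'][150:240,260:380,::-1],(320,240))
cv2.imwrite('pics/c6.png',np.hstack([np.vstack([i,j]),np.pad(k,((0,307),(0,0),(0,0)))]))
for p in(a,b,d): print([(w(p,x['point']).round(0),round(x['confidence'],2)) for x in finder.place_of(p,'chip1')[:5]])
E
```

```text
16.1 [528.92694254  -2.19316072 126.07302211] [-0.63785881 -0.67175763  4.67209445] 25.789356849350607
[(array([779., -53.,   1.]), 0.6)]
[(array([574., -40.,  15.]), 0.88), (array([496., -54.,  13.]), 0.69), (array([494., -27.,  23.]), 0.65)]
[(array([526.,  51.,   2.]), 0.62), (array([563.,  -7.,  35.]), 0.44)]
```

View pics/c6.png

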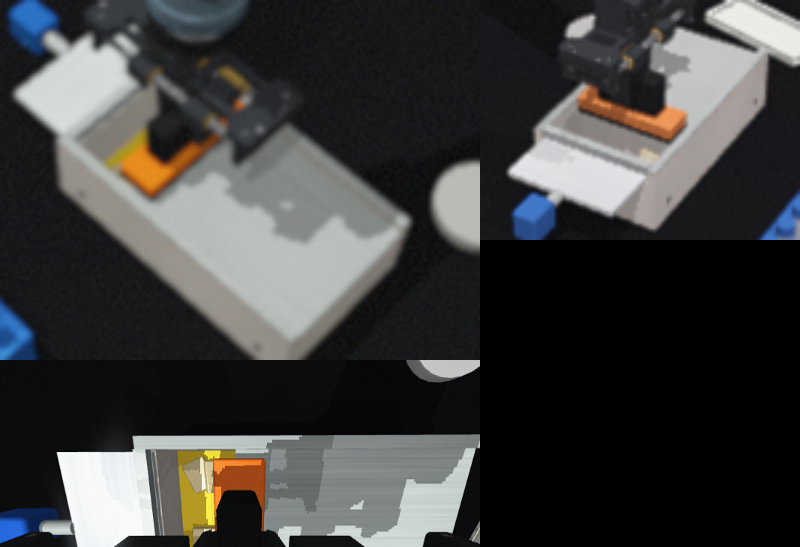

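All chips are over or in the yellow compartment, and the plate is clean behind the scraper. I'm lifting and returning to the tray.

```bash
python3 - <<'E'
from h import *
s=status.sense();p=np.array(s['tcp_pos'])
c=plan(p+[0,0,74],jaw=1,step=40)
c=plan([508.6,353.6,200],80.2,jaw=1,cur=c,step=40)
plan([508.6,353.6,60],80.2,jaw=1,cur=c,step=36)
E
```

```text
2 [[1, [-0.0, -0.0, -0.037], [0.0, 0.0, 0.0]], [1, [-0.0, -0.0, -0.037], [0.0, 0.0, 0.0]]]
9 [[1, [-0.0004, 0.0396, -0.0], [-0.0, 0.0, 0.0084]], [1, [0.0006, 0.0396, -0.0], [-0.0, 0.0, 0.0084]], [1, [0.0017, 0.0396, -0.0], [-0.0, 0.0, 0.0084]], [1, [0.0027, 0.0395, -0.0], [-0.0, 0.0, 0.0084]], [1, [0.0038, 0.0394, -0.0], [-0.0, 0.0, 0.0084]], [1, [0.0048, 0.0393, -0.0], [-0.0, 0.0, 0.0084]], [1, [0.0059, 0.0392, -0.0], [-0.0, 0.0, 0.0084]], [1, [0.0069, 0.039, -0.0], [-0.0, 0.0, 0.0084]], [1, [0.0079, 0.0388, 0.0], [-0.0, 0.0, 0.0084]]]
4 [[1, [0.0, 0.0, 0.035], [0.0, 0.0, 0.0]], [1, [0.0, 0.0, 0.035], [0.0, 0.0, 0.0]], [1, [0.0, 0.0, 0.035], [0.0, 0.0, 0.0]], [1, [0.0, 0.0, 0.035], [0.0, 0.0, 0.0]]]
```

jog_arm(
  moves=[
    [1, [0, 0, -0.037], [0, 0, 0]],
    [1, [0, 0, -0.037], [0, 0, 0]],
    [1, [0, 0.0396, 0], [0, 0, 0.0084]],
    [1, [0.0006, 0.0396, 0], [0, 0, 0.0084]],
    [1, [0.0017, 0.0396, 0], [0, 0, 0.0084]],
    [1, [0.0027, 0.0395, 0], [0, 0, 0.0084]],
    [1, [0.0038, 0.0394, 0], [0, 0, 0.0084]],
    [1, [0.0048, 0.0393, 0], [0, 0, 0.0084]],
  ],
)

```text
t: 17.05
tcp_pos: [513.9, 236.0, 198.6]
orientation: [-0.145, -3.136, 0.004]
contact_force: [1.4, -0.6, -3.3]
gripper_width: 25.7
grip_force: 45.0
```

jog_arm(
  moves=[
    [1, [0.0059, 0.0392, 0], [0, 0, 0.0084]],
    [1, [0.0069, 0.039, 0], [0, 0, 0.0084]],
    [1, [0.0079, 0.0388, 0], [0, 0, 0.0084]],
    [1, [0, 0, 0], [0, 0, 0]],
    [1, [0, 0, 0], [0, 0, 0]],
  ],
)

```text
t: 17.55
tcp_pos: [507.0, 354.3, 198.3]
orientation: [-0.263, -3.129, 0.005]
contact_force: [-0.6, -1.3, -2.8]
gripper_width: 25.8
grip_force: 45.0
```

```bash
python3 - <<'E'
from h import *
a=cap('scene');b=cap('wrist');s=status.sense();print(s['t'],s['tcp_pos'],s['contact_force'],s['gripper_width'])
i=a['img'][150:340,270:480,::-1];i=cv2.resize(i,(630,570),interpolation=cv2.INTER_CUBIC)
cv2.imwrite('pics/c7.png',i)
for p in(a,b): print([(w(p,x['point']).round(0),round(x['confidence'],2)) for n in('chip1','scraper_tray') for x in finder.place_of(p,n)[:4]])
plan([508.6,353.6,58],80.2,jaw=1,step=36)
E
```

```text
17.65 [508.02674707 352.50903894 198.7937712 ] [ 0.60678613 -0.23861605 -1.62064927] 25.552908512965285
[(array([565., -42.,  19.]), 0.59), (array([489., -52.,  15.]), 0.4), (array([488., -30.,  22.]), 0.39), (array([504., 354.,   3.]), 0.91), (array([567., -42.,  21.]), 0.58)]
[]
4 [[1, [-0.0001, -0.0, 0.0354], [-0.0001, 0.0, -0.0]], [1, [-0.0001, -0.0, 0.0354], [-0.0001, 0.0, -0.0]], [1, [-0.0001, -0.0, 0.0354], [-0.0001, 0.0, -0.0]], [1, [-0.0001, -0.0, 0.0354], [-0.0001, 0.0, -0.0]]]
```

View pics/c7.png

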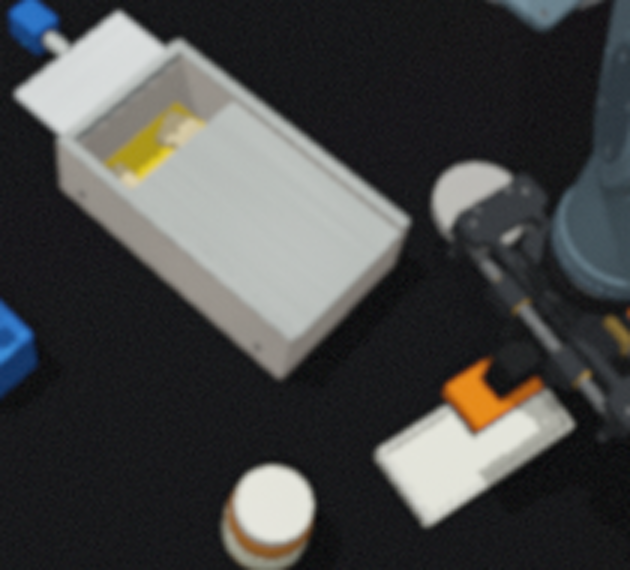

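The plate is empty, and the chips lie on the yellow floor of the compartment at (180,130) and (125,175). Lowering into the tray.

jog_arm(
  moves=[
    [1, [0, 0, 0.0354], [0, 0, 0]],
    [1, [0, 0, 0.0354], [0, 0, 0]],
    [1, [0, 0, 0.0354], [0, 0, 0]],
    [1, [0, 0, 0.0354], [0, 0, 0]],
    [1, [0, 0, 0], [0, 0, 0]],
    [1, [0, 0, 0.004], [0, 0, 0]],
    [1, [0, 0, 0.002], [0, 0, 0]],
    [1, [0, 0, 0], [0, 0, 0]],
  ],
)

```text
t: 18.65
tcp_pos: [508.6, 356.0, 53.8]
orientation: [0.266, 3.128, 0.003]
contact_force: [-0.5, 0.4, -1.9]
gripper_width: 25.5
grip_force: 45.0
```

jog_arm(
  moves=[
    [1, [0, 0, 0.001], [0, 0, 0]],
    [1, [0, 0, 0], [0, 0, 0]],
    [1, [0, 0, 0], [0, 0, 0]],
  ],
)

```text
t: 18.95
tcp_pos: [507.7, 355.6, 51.6]
orientation: [0.265, 3.13, 0.001]
contact_force: [0.9, 0.6, -1.8]
gripper_width: 25.3
grip_force: 45.0
```

jog_arm(
  moves=[
    [1, [0, 0, 0.001], [0, 0, 0]],
    [1, [0, 0, 0], [0, 0, 0]],
    [1, [0, 0, 0], [0, 0, 0]],
  ],
)

```text
t: 19.25
tcp_pos: [507.7, 355.6, 50.2]
orientation: [0.265, 3.13, 0.0]
contact_force: [-0.3, 0.0, -0.7]
gripper_width: 25.6
grip_force: 45.0
```

jog_arm(
  moves=[
    [1, [0, 0, 0.001], [0, 0, 0]],
    [1, [0, 0, 0], [0, 0, 0]],
    [1, [0, 0, 0], [0, 0, 0]],
  ],
)

```text
t: 19.55
tcp_pos: [507.7, 355.6, 50.2]
orientation: [0.265, 3.13, 0.0]
contact_force: [-2.3, -0.7, 7.0]
gripper_width: 25.4
grip_force: 45.0
```

jog_arm(
  moves=[
    [1, [0, 0, -0.001], [0, 0, 0]],
    [0.2, [0, 0, 0], [0, 0, 0]],
    [-1, [0, 0, 0], [0, 0, 0]],
    [-1, [0, 0, 0], [0, 0, 0]],
    [-1, [0, 0, 0], [0, 0, 0]],
    [-1, [0, 0, 0], [0, 0, 0]],
    [-1, [0, 0, -0.02], [0, 0, 0]],
    [-1, [0, 0, -0.04], [0, 0, 0]],
  ],
)

```text
t: 20.35
tcp_pos: [505.5, 354.0, 108.0]
orientation: [-0.264, -3.126, 0.007]
contact_force: [1.5, 0.7, -0.4]
gripper_width: 79.3
grip_force: 0.0
```

jog_arm(
  moves=[
    [-1, [0, 0, -0.045], [0, 0, 0]],
    [-1, [0, 0, -0.045], [0, 0, 0]],
    [-1, [0, 0, 0], [0, 0, 0]],
  ],
)

```text
t: 20.65
tcp_pos: [510.8, 357.8, 206.9]
orientation: [0.265, 3.122, 0.012]
contact_force: [0.2, 1.1, -0.2]
gripper_width: 88.2
grip_force: 0.0
```

```bash
python3 - <<'E'
from h import *
u=np.array([.069,-.9976])
k=np.array([525.9,52.6])+u*257
c=plan([*k,200],3.9,step=44)
plan([*k,69],3.9,step=44,cur=c)
E
```

```text
13 [[-1, [-0.0098, -0.0422, 0.0002], [0.0003, 0.0, 0.0326]], [-1, [-0.014, -0.0409, 0.0003], [0.0003, 0.0, 0.0326]], [-1, [-0.0182, -0.0393, 0.0003], [0.0003, 0.0, 0.0326]], [-1, [-0.0221, -0.0372, 0.0004], [0.0003, 0.0, 0.0326]], [-1, [-0.0258, -0.0348, 0.0004], [0.0003, 0.0, 0.0326]], [-1, [-0.0292, -0.0319, 0.0004], [0.0003, 0.0, 0.0326]], [-1, [-0.0323, -0.0288, 0.0004], [0.0003, 0.0, 0.0326]], [-1, [-0.0351, -0.0253, 0.0005], [0.0003, 0.0, 0.0326]], [-1, [-0.0375, -0.0216, 0.0005], [0.0003, 0.0, 0.0326]], [-1, [-0.0395, -0.0176, 0.0005], [0.0003, 0.0, 0.0326]], [-1, [-0.0411, -0.0135, 0.0005], [0.0003, 0.0, 0.0326]], [-1, [-0.0423, -0.0092, 0.0005], [0.0003, 0.0, 0.0326]], [-1, [-0.043, -0.0048, 0.0005], [0.0003, 0.0, 0.0326]]]
3 [[-1, [0.0, 0.0, 0.0437], [0.0, 0.0, 0.0]], [-1, [0.0, 0.0, 0.0437], [0.0, 0.0, 0.0]], [-1, [0.0, 0.0, 0.0437], [0.0, 0.0, 0.0]]]
```

jog_arm(
  moves=[
    [-1, [-0.0098, -0.0422, 0], [0, 0, 0.0326]],
    [-1, [-0.014, -0.0409, 0], [0, 0, 0.0326]],
    [-1, [-0.0182, -0.0393, 0], [0, 0, 0.0326]],
    [-1, [-0.0221, -0.0372, 0], [0, 0, 0.0326]],
    [-1, [-0.0258, -0.0348, 0], [0, 0, 0.0326]],
    [-1, [-0.0292, -0.0319, 0], [0, 0, 0.0326]],
    [-1, [-0.0323, -0.0288, 0], [0, 0, 0.0326]],
    [-1, [-0.0351, -0.0253, 0], [0, 0, 0.0326]],
  ],
)

```text
t: 21.45
tcp_pos: [527.7, 8.1, 199.8]
orientation: [-1.496, -2.762, 0.0]
contact_force: [1.4, 0.0, 0.8]
gripper_width: 88.1
grip_force: 0.0
```

jog_arm(
  moves=[
    [-1, [-0.0375, -0.0216, 0.0005], [0, 0, 0.0326]],
    [-1, [-0.0395, -0.0176, 0.0005], [0, 0, 0.0326]],
    [-1, [-0.0411, -0.0135, 0.0005], [0, 0, 0.0326]],
    [-1, [-0.0423, -0.0092, 0.0005], [0, 0, 0.0326]],
    [-1, [-0.043, -0.0048, 0.0005], [0, 0, 0.0326]],
    [-1, [0, 0, 0], [0, 0, 0]],
    [-1, [0, 0, 0], [0, 0, 0]],
  ],
)

```text
t: 22.15
tcp_pos: [540.6, -206.8, 197.0]
orientation: [-2.143, -2.296, 0.001]
contact_force: [0.0, 0.7, 0.5]
gripper_width: 88.3
grip_force: 0.0
```

```bash
python3 - <<'E'
from h import *
a=cap('scene');d=cap('side')
i=cv2.resize(a['img'][240:340,380:510,::-1],(390,300),interpolation=cv2.INTER_CUBIC);j=cv2.resize(d['img'][125:190,330:415,::-1],(390,300),interpolation=cv2.INTER_CUBIC)
cv2.imwrite('pics/c8.png',np.hstack([i,j]))
for p in(a,d): print([(w(p,x['point']).round(0),round(x['confidence'],2)) for n in('scraper','gate_knob') for x in finder.place_of(p,n)[:2]])
u=np.array([.069,-.9976]);k=np.array([525.9,52.6])+u*257
s=status.sense();print(s['tcp_pos'])
plan([*k,69],3.9,step=40)
E
```

```text
[(array([513., 349.,   4.]), 0.87), (array([504., 353.,   7.]), 0.68), (array([ 545., -205.,   76.]), 0.7)]
[(array([511., 353.,   5.]), 0.9), (array([296., 428.,   3.]), 0.69), (array([ 542., -200.,   78.]), 0.95), (array([ 583., -462.,    5.]), 0.3)]
[ 541.44155224 -204.74914627  197.60708317]
4 [[-1, [0.0002, 0.0006, 0.0322], [0.0, -0.0, 0.0004]], [-1, [0.0002, 0.0006, 0.0322], [0.0, -0.0, 0.0004]], [-1, [0.0002, 0.0006, 0.0322], [0.0, -0.0, 0.0004]], [-1, [0.0002, 0.0006, 0.0322], [0.0, -0.0, 0.0004]]]
```

View pics/c8.png

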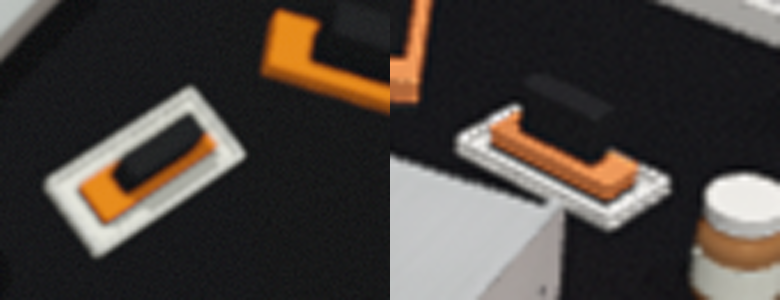

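The scraper sits flat and centred in its tray (crop positions about (150,165) and (565,160)). Now the knob.

jog_arm(
  moves=[
    [-1, [0, 0.0006, 0.0322], [0, 0, 0]],
    [-1, [0, 0.0006, 0.0322], [0, 0, 0]],
    [-1, [0, 0.0006, 0.0322], [0, 0, 0]],
    [-1, [0, 0.0006, 0.0322], [0, 0, 0]],
    [-1, [0, 0, 0], [0, 0, 0]],
    [1, [0, 0, 0], [0, 0, 0]],
    [1, [0, 0, 0], [0, 0, 0]],
    [1, [0, 0, 0], [0, 0, 0]],
  ],
  force=35,
)

```text
t: 23.25
tcp_pos: [544.8, -206.3, 70.7]
orientation: [2.14, 2.296, 0.002]
contact_force: [0.1, 0.1, -0.0]
gripper_width: 66.3
grip_force: 0.0
```

jog_arm(
  moves=[
    [1, [0, 0, 0], [0, 0, 0]],
    [1, [0, 0, 0], [0, 0, 0]],
    [1, [0, 0, 0], [0, 0, 0]],
    [1, [0, 0, 0], [0, 0, 0]],
    [1, [0, 0, 0], [0, 0, 0]],
    [1, [0, 0, 0], [0, 0, 0]],
    [1, [0, 0, 0], [0, 0, 0]],
    [1, [0, 0, 0], [0, 0, 0]],
  ],
)

```text
t: 24.05
tcp_pos: [544.6, -205.9, 69.0]
orientation: [2.141, 2.297, 0.001]
contact_force: [6.3, -0.5, -3.3]
gripper_width: 29.8
grip_force: 35.0
```

jog_arm(
  moves=[
    [1, [0.009, 0, 0], [0, 0, 0]],
    [1, [0.009, 0, 0], [0, 0, 0]],
    [1, [0.009, 0, 0], [0, 0, 0]],
    [1, [0.009, 0, 0], [0, 0, 0]],
    [1, [0.009, 0, 0], [0, 0, 0]],
    [1, [0.009, 0, 0], [0, 0, 0]],
    [1, [0.008, 0, 0], [0, 0, 0]],
    [1, [0.005, 0, 0], [0, 0, 0]],
  ],
)

```text
t: 24.85
tcp_pos: [539.7, -137.2, 69.0]
orientation: [-2.14, -2.299, -0.003]
contact_force: [4.8, 3.6, -1.7]
gripper_width: 29.9
grip_force: 35.0
```

jog_arm(
  moves=[
    [1, [0.002, 0, 0], [0, 0, 0]],
    [1, [0.001, 0, 0], [0, 0, 0]],
    [1, [0, 0, 0], [0, 0, 0]],
  ],
)

```text
t: 25.15
tcp_pos: [539.6, -136.1, 69.0]
orientation: [2.141, 2.297, 0.001]
contact_force: [4.8, 0.9, -3.4]
gripper_width: 29.2
grip_force: 35.0
```

jog_arm(
  moves=[
    [1, [0.001, 0, 0], [0, 0, 0]],
    [1, [0.001, 0, 0], [0, 0, 0]],
    [1, [0, 0, 0], [0, 0, 0]],
    [1, [0, 0, 0], [0, 0, 0]],
  ],
)

```text
t: 25.55
tcp_pos: [539.6, -136.0, 69.0]
orientation: [2.14, 2.295, -0.0]
contact_force: [6.4, -3.1, -6.7]
gripper_width: 29.9
grip_force: 35.0
```

jog_arm(
  moves=[
    [1, [-0.001, 0, 0], [0, 0, 0]],
    [-1, [0, 0, 0], [0, 0, 0]],
    [-1, [0, 0, 0], [0, 0, 0]],
    [-1, [0, 0, 0], [0, 0, 0]],
    [-1, [0, 0, 0], [0, 0, 0]],
    [-1, [0, 0, -0.03], [0, 0, 0]],
    [-1, [0, 0, -0.045], [0, 0, 0]],
    [-1, [0, 0, -0.045], [0, 0, 0]],
  ],
)

```text
t: 26.35
tcp_pos: [537.7, -135.1, 189.7]
orientation: [-2.141, -2.297, 0.002]
contact_force: [0.9, -0.1, 0.0]
gripper_width: 83.9
grip_force: 0.0
```

jog_arm(
  moves=[
    [-1, [0, 0, -0.045], [0, 0, 0]],
    [-1, [0, 0, -0.025], [0, 0, 0]],
    [-1, [0, 0, 0], [0, 0, 0]],
    [-1, [0, 0, 0], [0, 0, 0]],
  ],
)

```text
t: 26.75
tcp_pos: [538.3, -134.9, 258.6]
orientation: [-2.142, -2.298, -0.0]
contact_force: [-0.5, 0.8, -0.2]
gripper_width: 87.5
grip_force: 0.0
```

```bash
python3 - <<'E'
from h import *
p=cap('wrist');d=cap('side');s=status.sense();print(s['t'],s['tcp_pos'],s['contact_force'])
for q in(p,d): print([w(q,x['point']).round(1) for x in finder.place_of(q,'gate_knob')[:2]],[(w(q,x['point']).round(0),x['confidence']) for x in finder.place_of(q,'chip1')[:3]])
i=cv2.resize(p['img'][:260,:,::-1],(400,162));j=cv2.resize(d['img'][110:310,180:480,::-1],(400,267))
cv2.imwrite('pics/c9.png',np.vstack([i,j]))
img=p['img'].astype(int);m=((img[:,:,2]>img[:,:,0]+80)).astype(np.uint8);m[:,:280]=0;m[:,355:]=0;m[230:]=0
c=max(cv2.findContours(m,0,2)[0],key=cv2.contourArea);print(cv2.minAreaRect(ray(p,c[:,0],95)[:,:2].astype(np.float32)))
E
```

```text
26.85 [ 537.58228437 -134.77325885  257.31626656] [ 0.21664132  0.45361421 -0.41674476]
[array([ 543.3, -132.8,   71.7])] []
[array([ 534.4, -126.4,   78.2])] []
((539.348388671875, -132.0687255859375), (28.333717346191406, 42.734405517578125), 3.4565951824188232)
```

View pics/c9.png

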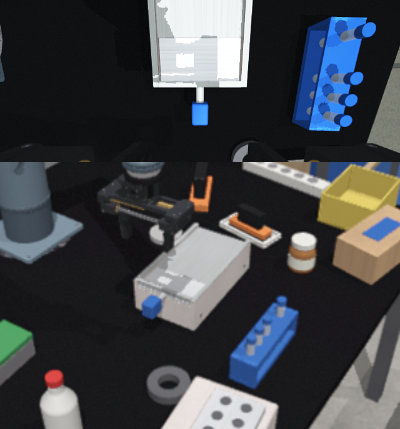

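The knob is back at its starting place, (539.3, -132.1) against (538.8, -131.7) before. The gate is closed, the plate is clean and the scraper is in its tray.

```bash
python3 -c "
from cell import workorder
print(workorder.job_done())"
```

```text
the job is handed in; nothing more can be done
None
```

The job is done and handed in at about 27 s of the 72 s allowed: all four chips were wiped off the plate into the waste slot (plate seen empty), the scraper is flat in its tray, the knob is fully home, and I touched none of the other things on the bench.

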